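Set a spark gap with a gauge blade

TASK

Set the spark gap on the bench to the 4 mm gauge blade: slip the blade by its red grip through the open gap between the two brass electrodes from the front, let go, and turn the knurled knob clockwise until the blade just drags, so that a light pull of about 3 to 5 N still draws it. Feel for it by drawing the blade slowly back a few millimetres, readjust if needed and feel again, then leave the blade nipped in the gap for me to check. Never jam the electrode hard down on the blade, and leave the other things on the bench alone.

Things in the scene. Friction and masses are not known exactly. Their poses are not given: they have to be found in the camera images.
- fixture: Spark-gap fixture, fixed to the desk: grey base plate 130 x 96 x 14 mm, black C-frame, red and black binding posts. Origin at desk height right below the electrode axis; x points from the open front to the column at the back, z up. Base plate from x = -44 to 86 mm, column's front face at x = 52 mm; the arm over the gap: x -18 to 74, y -19 to 19, z 68 to 84 mm. Yaw varies by 0.3 rad
- gap (a point): Centre of the flat top face of the lower electrode, a fixed brass disc 60 mm across, 44 mm above the desk. The electrode gap above it is open to the front and both sides; at the start it is 5.6 to 7.8 mm high
- knob_grip (a point): Centre of the steel knurled knob on top of the arm, on the electrode axis: 30 mm across, 20 mm high (87 to 107 mm above the desk; this point at 97). It turns but keeps its height, can be gripped at any yaw, stays where it is left, needs about 0.05 N m. Clockwise from above feeds the upper electrode down by 8 mm a turn
- knob (a joint): Angle of the knob in rad, growing clockwise from above (1.27 mm of electrode feed per rad); range 0 to 5.8, starts at 0.85 to 1.15. The angle at which the electrode meets the 4 mm blade differs between about 2.4 and 3.9 from start to start, as the electrode's tip is screwed in by hand, and shows in no pose
- ram: Steel rod carrying the upper brass electrode (19 mm across, flat face 14 mm); slides up and down on the axis as the knob turns. The face is 2 mm below this origin, give or take an unknown 0.85 mm. It sits on a stiff spring: once it meets the blade, the nip grows by about 14 N per rad of the knob. Just dragging means a nip of 1.4 to 5.2 N (aim at 3); more than 20 N scores the brass
- gauge: Gauge blade, loose, about 45 g: flat steel strip 4 mm thick, 12 mm wide, 90 mm out of a red ribbed grip 40 mm long, 14 wide, 16 high, undersides flush. Origin: centre of the grip's underside; x along the strip to its tip, z up. Balances 48 mm ahead of the origin. Friction in the gap about 0.6 on each face: the pull that draws it is about 1.2 times the nip
- gauge_tip (a point): Rounded tip of the gauge blade: 110 mm along the blade's x from the grip's centre, at mid thickness (2 mm above the underside). With it 25 mm or more behind the electrode axis the blade rests level on the disc by itself. In the finished job it is at least 12 mm behind the axis and within 20 mm of the fixture's middle plane
- flux_bottle: Bystander: small white bottle with a red nozzle, 35 mm across and 94 mm high, origin under it
- solder_spool: Bystander: solder spool standing on its flange, 56 mm across, 32 mm high, origin under it
- terminator: Bystander: small gold-coloured plug, 15 x 24 x 15 mm, origin under it

How it is judged:
By the outcome, as a careful person would: the job done as asked, in the order asked, and still so for the second after the job is handed in, with the robot touching nothing.
It also fails if it takes over 72 s, if anything falls off the work surface, if the arm or the gripper's body presses on something with over 40 N, if the wrist force passes 120 N, or if a joint passes its speed limit or range.

ROBOT

A 6-joint arm with a two-finger parallel gripper is mounted at the origin on a cart in front of the work surface, level with it; the furniture and walls round the work are solid. World frame = base frame: x ahead of the robot, y to its left, z up, the work surface at z = 0. Lengths are in m, angles in rad, forces in N, time in s.
With the tool pointing down it reaches from about 0.3 to 0.825 m from the base axis. Payload 5.4 kg.
Tool frame: the origin (TCP) lies where the fingers leave the gripper's body, on its centre line; the fingertips stand 88 mm ahead of it and the grasp point (between the pads) lies 69 mm ahead of it (tip_reach is the distance from the TCP to the fingertips, in m); z points along the fingers, y is the line along which they close (so a half turn about z gives the same grasp; the last joint's range is limited). The gripper opens to 92 mm and grips with 3 to 60 N. Pads are 20 mm wide; open, the fingers measure 128 mm over their backs; the gripper's body (75 mm by 189 mm) begins 69 mm behind the grasp point.
Start: joints at [-1.32, 0.158, 1.597, -0, 1.386, -0.21], TCP at [0.256, -0.515, 0.303] pointing down, gripper open.
Joint ranges: [-2.91, 2.91], [-0.94, 2.29], [0.18, 2.7], [-1.29, 4.43], [0.17, 2.64], [-3, 3]. Speed limits (rad/s): [2.57, 2.57, 3.14, 3.14, 3.14, 3.14].

INTERFACE

Orientations are given as a unit quaternion [w, x, y, z].
In Python, from station import get_state, capture, hand_in, boxes_of, trace, landmark_of, tip_reach gives the robot as it stands.
- The arm moves only by the tool jog_arm, never from a script. Its argument "moves" is a list of rows, each an object of numbers: "x", "y", "z": the shift along the tool's x, y, z in m; "yaw": the turn about the tool's z in degrees. A call has exactly 10 rows; each row shifts and turns the commanded pose from where the row before left it, along the tool's axes as they then stand; what a row does not reach is not made up. A row lasts 1/10 s, in which the tool goes at most 50 mm and 8.59 degrees, less where a joint would pass 70% of its speed; a pose out of reach is approached as far as the arm can. A call is refused whole if a number of a shift passes 0.05 or a number of a turn 8.59, either way. A call with a gripper value outside its range is refused whole. "gripper" is the opening in per cent of the stroke, from 0 (shut) to 100 (fully open), set as the call begins (left out, the last holds). The fingers move at their own pace and stop on an object; "grip_force" is the grip in N (left out, the last holds). Time passes only in rows, so rows that do not move let the fingers close, or fill a call up. It gives the time, the measured TCP pose, the force, the opening and the grip force at its end, in the units of the state.
- get_state(): the state, without advancing time (a new reading comes with each control period).
- capture(name): name is "scene" or "top"; returns a dict with "image" (420x560x3 uint8, red, green, blue), "z_map" (420x560 float32, m along the optical axis (not along the pixel's ray), 0 where there is no reading), "fx", "fy", "cx", "cy" (pixels), "R" (3x3) and "t" (3): a world point X has camera coordinates R X + t. Camera axes: x right, y down, z forward; pixel columns grow to the right and rows downward; lengths in m; the calibration is good to about 2 mm. A picture is of the moment at which its call begins.
- hand_in(): hands the job in; it is judged then, once.
Trained networks look in the newest picture that a camera, given by its name, has taken for a name from the list of things; names that differ only in an ending like _2 or _b are one class to them, and where a whole thing is asked for, a point or a joint stands for the part that bears it (a point fixed in the world has none). Each returns a list of dicts, best first, with "score" (0 to 1); they miss things now and then, are a little off and sometimes report something else, mostly with a low value. They report only what shows in the picture. A call takes as long as a camera call.
- boxes_of(camera, thing): "box" ([left, top, width, height] as shares, 0 to 1, of the picture: columns of its width, rows of its height, round what is visible of it).
- trace(camera, thing): "mask" (420x560 bool, what is visible of it) and "box" ([left, top, width, height] as shares, 0 to 1, of the picture: columns of its width, rows of its height, round what is visible of it).
- landmark_of(camera, thing): "at" ([column, row] as shares, 0 to 1, of the picture: columns of its width, rows of its height: a listed point, or the origin of a listed thing).
The state is a dict: "time": time; "q": joint angles; "qd": joint speeds; "joint_efforts": joint torques, N m; "tcp_pos": TCP position; "tcp_rot": TCP orientation; "contact_force": force on the tool from outside, world axes, zero at the start; "wrist_torque": the same for the moment, N m; "gripper_width": finger opening in m; "gripper_force": force on a finger pad.
Only numpy, scipy, OpenCV 4.12 (cv2) and the standard library are available. Lean on these libraries where they do the work, as an engineer would, in place of code of your own. Each camera call takes 0.05 s, during which the arm holds its last target. There are 200 camera calls.

## Working session

There is one attempt and no reset: what is moved stays moved. The work goes in short steps, Python scripts to look and compute and a tool call to move; the robot and the scene stay as the last step left them, time stands still between calls to the robot, and variables do not carry over. Pictures are saved under pics/ and viewed, at most 10 in all, crops included, and the job is handed in when it is done.

Besides the shell and the picture viewer there is one more tool, called after "Emit:" in YAML: its name, and indented under it one key for each argument. jog_arm: Moves the arm, as the interface text tells. Its arguments: {"type":"object","properties":{"moves":{"type":"array"},"gripper":{"type":"number"},"grip_force":{"type":"number"}},"required":["moves"]}

```bash
ls; mkdir -p pics; cat > h.py <<'E'
import numpy as np, cv2
from station import *
def px2w(c,u,v,z=None,plane=None):
    ray=np.array([(u-c['cx'])/c['fx'],(v-c['cy'])/c['fy'],1.0])
    R=np.array(c['R']);t=np.array(c['t']);C=-R.T@t;d=R.T@ray
    if plane is not None: s=(plane-C[2])/d[2]
    else: s=c['z_map'][int(round(v)),int(round(u))] if z is None else z
    return C+s*d
def cloud(c):
    v,u=np.mgrid[0:420,0:560];z=c['z_map']
    P=np.stack([(u-c['cx'])/c['fx']*z,(v-c['cy'])/c['fy']*z,z],-1)
    return (P-np.array(c['t']))@np.array(c['R'])
E
python3 - <<'E'
from h import *
ims=[]
for n in ['scene','top']:
    c=capture(n); ims.append(c['image'])
    print(n,'cam',-np.array(c['R']).T@np.array(c['t']))
    for th,pl in [('gap',.044),('knob_grip',.097),('gauge',0.),('gauge_tip',.002),('fixture',0.),('flux_bottle',0),('solder_spool',0),('terminator',0)]:
        for r in landmark_of(n,th)[:2]:
            u,v=r['at'][0]*560,r['at'][1]*420
            print(th,round(r['score'],2),round(u),round(v),px2w(c,u,v,plane=pl).round(4),px2w(c,min(u,559),min(v,419)).round(4))
cv2.imwrite('pics/s1.png',ims[0][:,:,::-1]);cv2.imwrite('pics/t1.png',ims[1][:,:,::-1])
s=get_state();print(s)
print(tip_reach)
E
```

```text
pics
scene cam [0.13222754 0.85933463 0.71311368]
gap 0.64 297 210 [0.6024 0.0714 0.044 ] [0.5844 0.1015 0.0695]
gap 0.5 392 215 [ 0.3804 -0.0402  0.044 ] [ 0.3952 -0.0941  0.0039]
knob_grip 0.77 300 195 [0.5928 0.0731 0.097 ] [0.5854 0.0858 0.1069]
gauge 0.66 247 314 [0.5288 0.3984 0.    ] [0.5255 0.4023 0.006 ]
gauge_tip 0.61 230 279 [0.6223 0.3364 0.002 ] [ 0.6242  0.3343 -0.0008]
fixture 0.83 294 226 [ 0.6019  0.0884 -0.    ] [0.593  0.1029 0.0134]
flux_bottle 0.49 251 203 [0.7646 0.0629 0.    ] [0.7598 0.0688 0.0054]
solder_spool 0.98 205 240 [0.7672 0.2594 0.    ] [0.7435 0.2818 0.0266]
solder_spool 0.46 248 314 [0.5274 0.3968 0.    ] [0.5194 0.4062 0.0144]
terminator 0.46 395 214 [ 0.3908 -0.1087 -0.    ] [ 0.3868 -0.0935  0.0112]
top cam [0.41016079 0.13778584 1.08977716]
gap 0.68 296 207 [0.6058 0.0838 0.044 ] [0.5935 0.0872 0.1096]
knob_grip 0.95 293 207 [0.5942 0.0934 0.097 ] [0.5923 0.0939 0.1077]
gauge 0.88 165 237 [0.5334 0.3915 0.    ] [0.5315 0.3876 0.0168]
gauge_tip 0.74 192 201 [0.6232 0.333  0.002 ] [0.6234 0.3332 0.0012]
fixture 0.93 292 215 [0.594  0.0919 0.    ]
[... 320 characters left out ...]
.9, 'q': array([-1.32011301e+00,  1.58400053e-01,  1.59698490e+00,  5.66277354e-06,
        1.38617702e+00, -2.10094142e-01]), 'qd': array([ 0.0002084 ,  0.00055062, -0.00122367, -0.00040732, -0.00110002,
       -0.00057331]), 'joint_efforts': array([-4.79266364e-04, -3.85569406e+01, -3.22367299e+01,  7.01806275e-02,
        3.04295844e-02,  4.25310773e-06]), 'tcp_pos': array([ 0.25565471, -0.51503416,  0.30270869]), 'tcp_rot': array([1.52808016e-05, 9.73577819e-01, 2.28355491e-01, 3.09401213e-06]), 'contact_force': array([-0.02351068, -0.58119426, -0.71911848]), 'wrist_torque': array([ 0.00800491, -0.02708367, -0.00146386]), 'gripper_force': 0.0, 'gripper_width': 0.09206525922189793}
0.0881
```

View both.

View pics/s1.png

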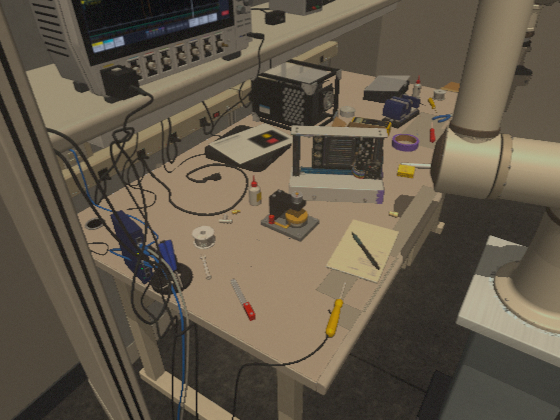

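View pics/t1.png

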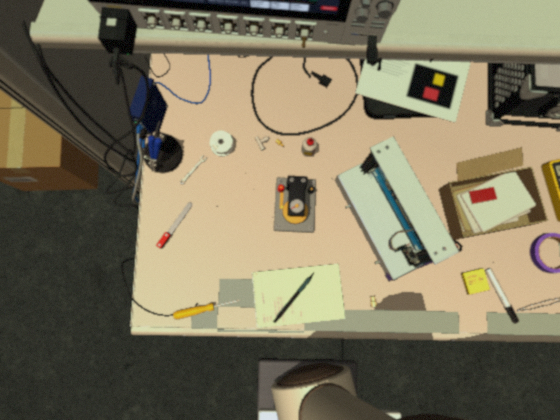

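The scene view shows the gauge (grip ~(248,310), tip ~(232,280)), the fixture at ~(291,215), bottle at (255,190) and spool at (204,238). The top view has the gauge grip at (165,238), tip (190,203), knob at (296,206), and the open front facing the robot. Next: yaws and obstacle heights.

```bash
python3 - <<'E'
from h import *
c=capture('top');W=cloud(c)
m=trace('top','fixture')[0]['mask'];g=trace('top','gauge')[0]['mask']
P=W[m]; 
base=P[(P[:,2]<.03)]
for nm,Q in [('fix',P[:,:2]),('base',base[:,:2])]:
    r=cv2.minAreaRect((Q*1000).astype(np.float32));print(nm,r)
k=P[(P[:,2]>.1)];print('knob',len(k),k.mean(0),k.min(0),k.max(0))
a=P[(P[:,2]>.075)&(P[:,2]<.092)];print('arm',len(a),a.mean(0),cv2.minAreaRect((a[:,:2]*1000).astype(np.float32)))
print('zhist',np.histogram(P[:,2],bins=np.arange(0,.12,.01))[0])
G=W[g];G=G[(G[:,2]>-.005)&(G[:,2]<.03)];mu=G[:,:2].mean(0);u,s,v=np.linalg.svd(G[:,:2]-mu);print('gauge',len(G),mu,v[0],((G[:,:2]-mu)@v[0]).min(),((G[:,:2]-mu)@v[0]).max(),cv2.minAreaRect((G[:,:2]*1000).astype(np.float32)))
gg=G[G[:,2]>.009];print('grip',len(gg),gg.mean(0),cv2.minAreaRect((gg[:,:2]*1000).astype(np.float32)))
for x in np.arange(.25,.75,.1):
    print(round(x,2),[(round(y,2),round(W[(abs(W[...,0]-x)<.05)&(abs(W[...,1]-y)<.05)][:,2].max(initial=0),3)) for y in np.arange(-.4,.5,.1)])
E
```

```text
fix ((545.7218627929688, 87.80946350097656), (96.08401489257812, 273.5392150878906), 88.5656967163086)
base ((617.4000244140625, 86.01473999023438), (96.08401489257812, 130.13792419433594), 88.5656967163086)
knob 156 [0.58653338 0.0895695  0.15766784] [0.41016079 0.07157601 0.10150772] [0.61201232 0.13778584 1.08977716]
arm 558 [0.6320196  0.08637637 0.08411465] ((624.0546875, 84.69972229003906), (92.07010650634766, 43.45580291748047), 1.0441510677337646)
zhist [  35 1088   22   78  220    3    2   27  533   17  134]
gauge 328 [0.55887797 0.3725478 ] [-0.84976881  0.52715555] -0.0680632314205544 0.058840654104702635 ((563.917236328125, 371.7368469238281), (20.376344680786133, 126.81808471679688), 56.2276611328125)
grip 115 [0.52810415 0.39142164 0.01547551] ((557.0581665039062, 372.33673095703125), (14.981732368469238, 114.68999481201172), 55.49512481689453)
0.25 [(np.float64(-0.4), np.float64(0.0)), (np.float64(-0.3), np.float64(0.0)), (np.float64(-0.2), np.float64(0.0)), (np.float64(-0.1), np.float64(0.0)), (np.float64(-0.0), np.float64(0.586)), (np.float64(0.1), np.float64(0.54)),
[... 815 characters left out ...]
.55 [(np.float64(-0.4), np.float64(0.076)), (np.float64(-0.3), np.float64(0.132)), (np.float64(-0.2), np.float64(0.194)), (np.float64(-0.1), np.float64(0.193)), (np.float64(-0.0), np.float64(0.02)), (np.float64(0.1), np.float64(0.113)), (np.float64(0.2), np.float64(0.007)), (np.float64(0.3), np.float64(0.01)), (np.float64(0.4), np.float64(0.023))]
0.65 [(np.float64(-0.4), np.float64(0.085)), (np.float64(-0.3), np.float64(0.092)), (np.float64(-0.2), np.float64(0.193)), (np.float64(-0.1), np.float64(0.194)), (np.float64(-0.0), np.float64(0.054)), (np.float64(0.1), np.float64(0.11)), (np.float64(0.2), np.float64(0.008)), (np.float64(0.3), np.float64(0.01)), (np.float64(0.4), np.float64(0.089))]
```

```bash
cat >> h.py <<'E'
def heading(q): # deg, tool x in world, tool pointing down
    w,x,y,z=q; return np.degrees(2*np.arctan2(y,x))
def plan(target,hd,n,pos=None,h0=None):
    s=get_state()
    pos=np.array(s['tcp_pos'] if pos is None else pos,float);h0=heading(s['tcp_rot']) if h0 is None else h0
    dy=-(((hd-h0)+180)%360-180)/n; d=(np.array(target)-pos)/n; rows=[]; h=h0
    for i in range(n):
        a=np.radians(h); X=np.array([np.cos(a),np.sin(a),0]);Y=np.array([np.sin(a),-np.cos(a),0])
        rows.append({'x':round(float(d@X),4),'y':round(float(d@Y),4),'z':round(float(-d[2]),4),'yaw':round(dy,2)}); h-=dy
    return rows
E
python3 - <<'E'
from h import *
p=get_state()
a=plan([.400,-.05,.32],147-60,10); [print(r) for r in a]
c=capture('top');W=cloud(c)
P=W[trace('top','fixture')[0]['mask']]
k=P[(P[:,2]>.1)&(P[:,2]<.13)][:,:2];print('knob',len(k),np.median(k,0),cv2.minEnclosingCircle((k*1000).astype(np.float32)))
b=P[(P[:,2]<.025)&(P[:,2]>.005)][:,:2]
for sgn in (1,-1):
    xs=np.arange(.57,.67,.01);e=[(b[abs(b[:,0]-x)<.005][:,1]*sgn).max()*sgn for x in xs];print(np.polyfit(xs-.6,e,1))
E
```

```text
{'x': 0.0336, 'y': -0.0352, 'z': -0.0017, 'yaw': np.float64(-6.06)}
{'x': 0.0371, 'y': -0.0315, 'z': -0.0017, 'yaw': np.float64(-6.06)}
{'x': 0.0403, 'y': -0.0274, 'z': -0.0017, 'yaw': np.float64(-6.06)}
{'x': 0.0429, 'y': -0.023, 'z': -0.0017, 'yaw': np.float64(-6.06)}
{'x': 0.0451, 'y': -0.0183, 'z': -0.0017, 'yaw': np.float64(-6.06)}
{'x': 0.0468, 'y': -0.0135, 'z': -0.0017, 'yaw': np.float64(-6.06)}
{'x': 0.048, 'y': -0.0085, 'z': -0.0017, 'yaw': np.float64(-6.06)}
{'x': 0.0486, 'y': -0.0033, 'z': -0.0017, 'yaw': np.float64(-6.06)}
{'x': 0.0487, 'y': 0.0018, 'z': -0.0017, 'yaw': np.float64(-6.06)}
{'x': 0.0482, 'y': 0.0069, 'z': -0.0017, 'yaw': np.float64(-6.06)}
knob 150 [0.59555826 0.08715634] ((596.4342651367188, 86.97618865966797), 15.297341346740723)
[-0.03054742  0.13386151]
[-0.03984018  0.04012364]
```

Emit:
jog_arm:
  moves:
    - {"x":0.0336,"y":-0.0352,"z":-0.005,"yaw":-6.06}
    - {"x":0.0371,"y":-0.0315,"z":-0.005,"yaw":-6.06}
    - {"x":0.0403,"y":-0.0274,"z":-0.005,"yaw":-6.06}
    - {"x":0.0429,"y":-0.023,"z":-0.002,"yaw":-6.06}
    - {"x":0.0451,"y":-0.0183,"z":0,"yaw":-6.06}
    - {"x":0.0468,"y":-0.0135,"z":0,"yaw":-6.06}
    - {"x":0.048,"y":-0.0085,"z":0,"yaw":-6.06}
    - {"x":0.0486,"y":-0.0033,"z":0,"yaw":-6.06}
    - {"x":0.0487,"y":0.0018,"z":0,"yaw":-6.06}
    - {"x":0.0482,"y":0.0069,"z":0,"yaw":-6.06}
  gripper: 45
  grip_force: 40

```text
time: 2.15
tcp_pos: [0.4001, -0.048, 0.3201]
tcp_rot: [0.001, 0.724, 0.69, 0.0]
contact_force: [0.6, -0.2, -0.1]
gripper_width: 0.0413
gripper_force: 0.0
```

```bash
python3 - <<'E'
from h import *
s=get_state();print(s['tcp_pos'],heading(s['tcp_rot']),s['q'][5])
[print(r) for r in plan([.532,.3915,.20],147,10)]
E
```

```text
[ 0.40013145 -0.04798399  0.320097  ] 87.22894876500283 -0.37308871031987173
{'x': 0.0445, 'y': 0.011, 'z': 0.012, 'yaw': np.float64(-5.98)}
{'x': 0.0431, 'y': 0.0156, 'z': 0.012, 'yaw': np.float64(-5.98)}
{'x': 0.0413, 'y': 0.02, 'z': 0.012, 'yaw': np.float64(-5.98)}
{'x': 0.039, 'y': 0.0242, 'z': 0.012, 'yaw': np.float64(-5.98)}
{'x': 0.0362, 'y': 0.0281, 'z': 0.012, 'yaw': np.float64(-5.98)}
{'x': 0.0331, 'y': 0.0318, 'z': 0.012, 'yaw': np.float64(-5.98)}
{'x': 0.0296, 'y': 0.035, 'z': 0.012, 'yaw': np.float64(-5.98)}
{'x': 0.0258, 'y': 0.0379, 'z': 0.012, 'yaw': np.float64(-5.98)}
{'x': 0.0217, 'y': 0.0404, 'z': 0.012, 'yaw': np.float64(-5.98)}
{'x': 0.0174, 'y': 0.0425, 'z': 0.012, 'yaw': np.float64(-5.98)}
```

Emit:
jog_arm:
  moves:
    - {"x":0.0445,"y":0.011,"z":0.012,"yaw":-5.98}
    - {"x":0.0431,"y":0.0156,"z":0.012,"yaw":-5.98}
    - {"x":0.0413,"y":0.02,"z":0.012,"yaw":-5.98}
    - {"x":0.039,"y":0.0242,"z":0.012,"yaw":-5.98}
    - {"x":0.0362,"y":0.0281,"z":0.012,"yaw":-5.98}
    - {"x":0.0331,"y":0.0318,"z":0.012,"yaw":-5.98}
    - {"x":0.0296,"y":0.035,"z":0.012,"yaw":-5.98}
    - {"x":0.0258,"y":0.0379,"z":0.012,"yaw":-5.98}
    - {"x":0.0217,"y":0.0404,"z":0.012,"yaw":-5.98}
    - {"x":0.0174,"y":0.0425,"z":0.012,"yaw":-5.98}

```text
time: 3.15
tcp_pos: [0.5335, 0.391, 0.1991]
tcp_rot: [0.0, 0.283, 0.959, 0.0]
contact_force: [1.1, -0.4, 0.0]
gripper_width: 0.0414
gripper_force: 0.0
```

```bash
python3 - <<'E'
from h import *
s=get_state();print(s['tcp_pos'],heading(s['tcp_rot']),s['q'][5])
[print(r) for r in plan([.532,.3915,.092],147,5)]
c=capture('scene');cv2.imwrite('pics/s2.png',cv2.resize(c['image'][200:360,170:330,::-1],(640,640),interpolation=2)[:600])
for th,pl in [('gauge',0.),('gauge_tip',.002)]:
        for r in landmark_of('scene',th)[:2]:
            u,v=r['at'][0]*560,r['at'][1]*420
            print(th,round(r['score'],2),round(u),round(v),px2w(c,u,v,plane=pl).round(4))
E
```

```text
[0.53354986 0.39095317 0.199064  ] 147.06303511074117 -0.5457935782535228
{'x': 0.0003, 'y': -0.0001, 'z': 0.0214, 'yaw': np.float64(0.01)}
{'x': 0.0003, 'y': -0.0001, 'z': 0.0214, 'yaw': np.float64(0.01)}
{'x': 0.0003, 'y': -0.0001, 'z': 0.0214, 'yaw': np.float64(0.01)}
{'x': 0.0003, 'y': -0.0001, 'z': 0.0214, 'yaw': np.float64(0.01)}
{'x': 0.0003, 'y': -0.0001, 'z': 0.0214, 'yaw': np.float64(0.01)}
gauge 0.52 249 314 [0.526  0.3941 0.    ]
gauge_tip 0.51 233 280 [0.6152 0.3368 0.002 ]
```

View pics/s2.png

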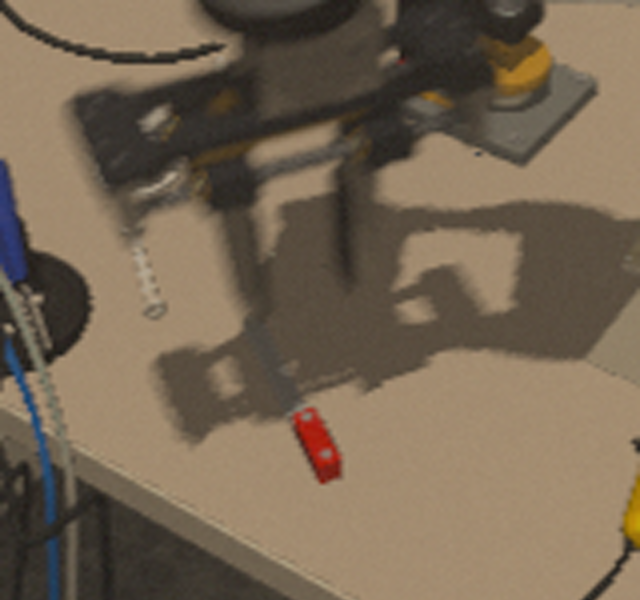

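The crop shows the open fingers above the gauge, red grip at about crop (318,445), roughly centred. I'll descend.

Emit:
jog_arm:
  moves:
    - {"x":0.001,"y":-0.0005,"z":0.02}
    - {"x":0.001,"y":-0.0005,"z":0.02}
    - {"x":0.001,"z":0.02}
    - {"x":0.001,"z":0.015}
    - {"z":0.012}
    - {"z":0.01}
    - {"z":0.007}
    - {"z":0.003}
    - {}
    - {}

```text
schema error: expected keys x, y, z, yaw
```

Emit:
jog_arm:
  moves:
    - {}
    - {}
    - {}
    - {}
    - {}
    - {}
    - {}
    - {}
    - {}
    - {}
  gripper: 0

```text
schema error: expected keys x, y, z, yaw
```

```bash
python3 - <<'E'
from h import *
s=get_state();print(s['tcp_pos'],heading(s['tcp_rot']),s['q'][5],s['gripper_width'])
c=capture('top');
for th,pl in [('gauge',0.),('gauge_tip',.002)]:
        for r in landmark_of('top',th)[:2]:
            u,v=r['at'][0]*560,r['at'][1]*420
            print(th,round(r['score'],2),round(u),round(v),px2w(c,u,v,plane=pl).round(4))
c=capture('scene');cv2.imwrite('pics/s3.png',cv2.resize(c['image'][200:360,170:330,::-1],(640,640),interpolation=2)[:600])
E
```

```text
[0.53244984 0.39060149 0.19698772] 146.95837369564032 -0.5438027512027676 0.04156971079974572
gauge 0.59 164 240 [0.5263 0.3926 0.    ]
gauge_tip 0.72 188 200 [0.6248 0.3413 0.002 ]
```

View pics/s3.png

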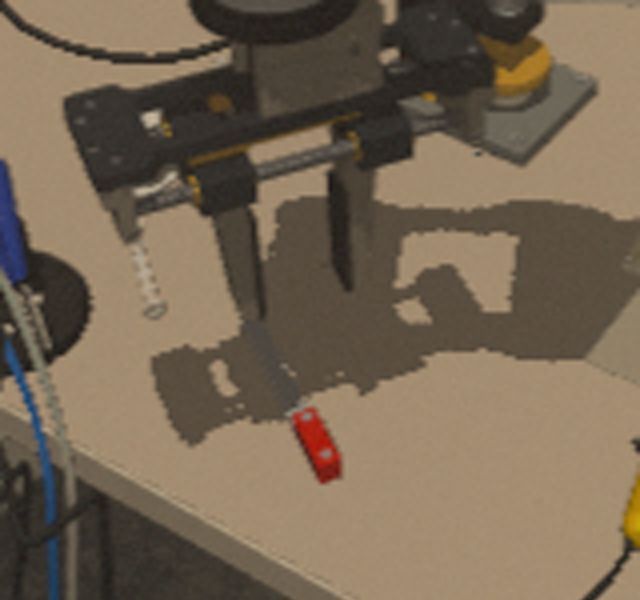

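The picture is unchanged since the calls were refused: every row needs all four keys. Repeating with them.

Emit:
jog_arm:
  moves:
    - {"x":0.001,"y":-0.0005,"z":0.02,"yaw":0}
    - {"x":0.001,"y":-0.0005,"z":0.02,"yaw":0}
    - {"x":0.001,"y":0,"z":0.02,"yaw":0}
    - {"x":0,"y":0,"z":0.015,"yaw":0}
    - {"x":0,"y":0,"z":0.012,"yaw":0}
    - {"x":0,"y":0,"z":0.01,"yaw":0}
    - {"x":0,"y":0,"z":0.006,"yaw":0}
    - {"x":0,"y":0,"z":0.002,"yaw":0}
    - {"x":0,"y":0,"z":0,"yaw":0}
    - {"x":0,"y":0,"z":0,"yaw":0}

```text
time: 4.5
tcp_pos: [0.5307, 0.39, 0.0954]
tcp_rot: [0.0, 0.286, 0.958, 0.0]
contact_force: [0.7, -1.1, 0.0]
gripper_width: 0.0416
gripper_force: 0.0
```

```bash
python3 - <<'E'
from h import *
s=get_state();print(s['tcp_pos'],heading(s['tcp_rot']),s['contact_force'],s['gripper_width'])
E
```

```text
[0.5306769  0.39002543 0.09540276] 146.80405832598575 [ 0.74641569 -1.14032955  0.04946197] 0.04156247287510091
```

Emit:
jog_arm:
  moves:
    - {"x":0,"y":0,"z":0.0035,"yaw":0}
    - {"x":0,"y":0,"z":0,"yaw":0}
    - {"x":0,"y":0,"z":0,"yaw":0}
    - {"x":0,"y":0,"z":0,"yaw":0}
    - {"x":0,"y":0,"z":0,"yaw":0}
    - {"x":0,"y":0,"z":0,"yaw":0}
    - {"x":0,"y":0,"z":0,"yaw":0}
    - {"x":0,"y":0,"z":0,"yaw":0}
    - {"x":0,"y":0,"z":0,"yaw":0}
    - {"x":0,"y":0,"z":0,"yaw":0}
  gripper: 0
  grip_force: 40

```text
time: 5.5
tcp_pos: [0.5303, 0.3898, 0.0913]
tcp_rot: [0.0, 0.286, 0.958, 0.0]
contact_force: [-0.0, -0.0, 0.0]
gripper_width: 0.0134
gripper_force: 40.0
```

```bash
python3 - <<'E'
from h import *
s=get_state();print(s['tcp_pos'],heading(s['tcp_rot']),s['contact_force'],s['gripper_width'],s['gripper_force'])
c=capture('top');
for th,pl in [('gauge',0.),('gauge_tip',.002)]:
        for r in landmark_of('top',th)[:2]:
            u,v=r['at'][0]*560,r['at'][1]*420
            print(th,round(r['score'],2),round(u),round(v),px2w(c,u,v,plane=pl).round(4))
E
```

```text
[0.53028407 0.3897979  0.09127532] 146.80342314423353 [-0.02031814 -0.03903414  0.03865384] 0.013429779007808632 39.957645535469055
gauge_tip 0.59 193 200 [0.6258 0.331  0.002 ]
```

```bash
python3 - <<'E'
from h import *
s=get_state()
[print(r) for r in plan([.4395,.0925,.1363],178,9,pos=[s['tcp_pos'][0],s['tcp_pos'][1],.1363])]
E
```

```text
{'x': -0.0096, 'y': -0.0332, 'z': -0.0, 'yaw': np.float64(-3.47)}
{'x': -0.0076, 'y': -0.0337, 'z': -0.0, 'yaw': np.float64(-3.47)}
{'x': -0.0056, 'y': -0.0341, 'z': -0.0, 'yaw': np.float64(-3.47)}
{'x': -0.0035, 'y': -0.0344, 'z': -0.0, 'yaw': np.float64(-3.47)}
{'x': -0.0014, 'y': -0.0345, 'z': -0.0, 'yaw': np.float64(-3.47)}
{'x': 0.0007, 'y': -0.0345, 'z': -0.0, 'yaw': np.float64(-3.47)}
{'x': 0.0028, 'y': -0.0344, 'z': -0.0, 'yaw': np.float64(-3.47)}
{'x': 0.0048, 'y': -0.0342, 'z': -0.0, 'yaw': np.float64(-3.47)}
{'x': 0.0069, 'y': -0.0338, 'z': -0.0, 'yaw': np.float64(-3.47)}
```

Emit:
jog_arm:
  moves:
    - {"x":0,"y":0,"z":-0.025,"yaw":0}
    - {"x":-0.0096,"y":-0.0332,"z":-0.02,"yaw":-3.47}
    - {"x":-0.0076,"y":-0.0337,"z":0,"yaw":-3.47}
    - {"x":-0.0056,"y":-0.0341,"z":0,"yaw":-3.47}
    - {"x":-0.0035,"y":-0.0344,"z":0,"yaw":-3.47}
    - {"x":-0.0014,"y":-0.0345,"z":0,"yaw":-3.47}
    - {"x":0.0007,"y":-0.0345,"z":0,"yaw":-3.47}
    - {"x":0.0028,"y":-0.0344,"z":0,"yaw":-3.47}
    - {"x":0.0048,"y":-0.0342,"z":0,"yaw":-3.47}
    - {"x":0.0069,"y":-0.0338,"z":0,"yaw":-3.47}

```text
time: 6.65
tcp_pos: [0.4388, 0.0913, 0.1362]
tcp_rot: [0.0, 0.016, 1.0, -0.0]
contact_force: [1.0, -0.5, -0.2]
gripper_width: 0.0137
gripper_force: 40.0
```

```bash
python3 - <<'E'
from h import *
capture('scene');capture('scene');capture('scene')
s=get_state();print(s['tcp_pos'],heading(s['tcp_rot']),s['contact_force'],s['gripper_width'],s['gripper_force'])
for n in ['top','scene']:
  c=capture(n);W=cloud(c)
  for th,pl in [('gauge_tip',.047),('gap',.044),('knob_grip',.097),('gauge',.045)]:
        for r in landmark_of(n,th)[:1]:
            u,v=r['at'][0]*560,r['at'][1]*420
            print(n,th,round(r['score'],2),round(u),round(v),px2w(c,u,v,plane=pl).round(4))
  g=trace(n,'gauge')
  if g:
    G=W[g[0]['mask']];G=G[(G[:,2]>.03)&(G[:,2]<.07)];i=G[:,0]>.5;print('blade',i.sum(),np.polyfit(G[i,0]-.5,G[i,1],1),np.polyfit(G[i,0]-.5,G[i,2],1),G[:,0].max())
cv2.imwrite('pics/s4.png',cv2.resize(c['image'][150:300,230:390,::-1],(640,600),interpolation=2))
E
```

```text
[0.43908623 0.09127843 0.13623203] 177.83078602854914 [-0.45564358  0.61629764  1.1223896 ] 0.013599154505820724 39.95905816555023
top gauge_tip 0.6 294 230 [0.5513 0.0887 0.047 ]
top gap 0.58 297 207 [0.6057 0.0825 0.044 ]
top knob_grip 0.73 291 205 [0.5991 0.0967 0.097 ]
blade 65 [-0.05760242  0.09082154] [-0.01918726  0.04959642] 0.5415735608388031
scene gauge_tip 0.57 313 220 [0.5442 0.09   0.047 ]
scene gap 0.96 296 212 [0.6012 0.0822 0.044 ]
scene knob_grip 0.75 351 236 [0.41   0.1549 0.097 ]
scene gauge 0.74 352 237 [0.4306 0.0959 0.045 ]
blade 50 [-0.09119865  0.09328404] [-0.04293279  0.0492624 ] 0.5391612325902417
```

View pics/s4.png

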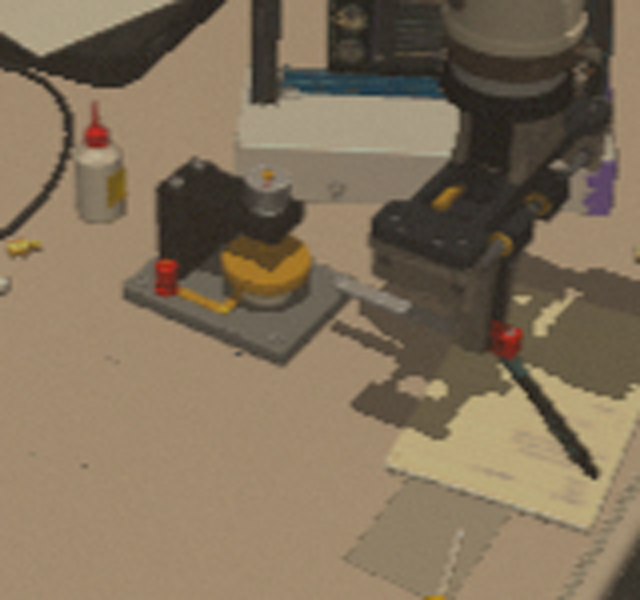

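The crop shows the gripper holding the blade in front of the fixture, blade tip around crop (340,285), in line with and slightly above the brass disc (265,265). I'll go over the disc's front edge a little high, then feel down for the disc.

Emit:
jog_arm:
  moves:
    - {"x":-0.004,"y":0,"z":-0.0015,"yaw":0}
    - {"x":-0.004,"y":0,"z":0,"yaw":0}
    - {"x":-0.004,"y":0,"z":0,"yaw":0}
    - {"x":-0.004,"y":0,"z":0,"yaw":0}
    - {"x":-0.004,"y":0,"z":0,"yaw":0}
    - {"x":-0.004,"y":0,"z":0,"yaw":0}
    - {"x":-0.004,"y":0,"z":0,"yaw":0}
    - {"x":-0.004,"y":0,"z":0,"yaw":0}
    - {"x":0,"y":0,"z":0,"yaw":0}
    - {"x":0,"y":0,"z":0,"yaw":0}

```text
time: 8.4
tcp_pos: [0.4714, 0.0914, 0.1376]
tcp_rot: [-0.0, 0.017, 1.0, -0.0]
contact_force: [-0.2, -0.1, -0.0]
gripper_width: 0.014
gripper_force: 40.0
```

```bash
python3 - <<'E'
from h import *
for i in range(4):
    s=get_state();print(s['tcp_pos'],heading(s['tcp_rot']),s['contact_force'],s['wrist_torque']);c=capture('top')
for th,pl in [('gauge_tip',.047)]:
        for r in landmark_of('top',th)[:1]:
            u,v=r['at'][0]*560,r['at'][1]*420
            print(th,round(r['score'],2),round(u),round(v),px2w(c,u,v,plane=pl).round(4))
E
```

```text
[0.47140275 0.09141159 0.13764111] 178.03585660036973 [-0.18434244 -0.1118483  -0.01239405] [ 0.05617948 -0.13114215  0.00366562]
[0.47128081 0.0914272  0.13761836] 178.03417589246115 [-0.24602845 -0.86453959 -0.69943513] [-0.00921005 -0.08324598 -0.00541531]
[0.47123486 0.09143218 0.13761333] 178.03017312796956 [ 0.30423286 -0.21308514  0.09972716] [ 0.04974262 -0.10404681 -0.05958923]
[0.47121959 0.09145419 0.13764116] 178.03550496761576 [-0.38864257 -0.79913308 -1.0884235 ] [ 0.08524789 -0.14539778  0.03357184]
gauge_tip 0.74 371 302 [ 0.3932 -0.0864  0.047 ]
```

Emit:
jog_arm:
  moves:
    - {"x":0,"y":0,"z":0.0003,"yaw":0}
    - {"x":0,"y":0,"z":0.0003,"yaw":0}
    - {"x":0,"y":0,"z":0.0003,"yaw":0}
    - {"x":0,"y":0,"z":0.0003,"yaw":0}
    - {"x":0,"y":0,"z":0.0002,"yaw":0}
    - {"x":0,"y":0,"z":0.0002,"yaw":0}
    - {"x":0,"y":0,"z":0.0002,"yaw":0}
    - {"x":0,"y":0,"z":0.0002,"yaw":0}
    - {"x":0,"y":0,"z":0,"yaw":0}
    - {"x":0,"y":0,"z":0,"yaw":0}

```text
time: 9.65
tcp_pos: [0.4714, 0.0914, 0.1357]
tcp_rot: [0.0, 0.017, 1.0, 0.0]
contact_force: [-0.1, -0.4, -0.0]
gripper_width: 0.0139
gripper_force: 40.0
```

```bash
cat >> h.py <<'E'
def forces(n=4):
    S=[]
    for i in range(n):
        S.append(get_state()); 
        if i<n-1: capture('top')
    f=lambda k:np.mean([s[k] for s in S],0).round(4)
    print(S[-1]['time'],'pos',f('tcp_pos'),'hd',round(heading(S[-1]['tcp_rot']),2),'F',f('contact_force').round(2),'T',f('wrist_torque').round(3),'w',S[-1]['gripper_width'].round(4),'gf',round(S[-1]['gripper_force'],1))
E
python3 -c "
from h import *
forces()"
```

```text
Traceback (most recent call last):
  File "h.py", line 29, in forces
    print(S[-1]['time'],'pos',f('tcp_pos'),'hd',round(heading(S[-1]['tcp_rot']),2),'F',f('contact_force').round(2),'T',f('wrist_torque').round(3),'w',S[-1]['gripper_width'].round(4),'gf',round(S[-1]['gripper_force'],1))
                                                                                                                                                      ^^^^^^^^^^^^^^^^^^^^^^^^^^^^
AttributeError: 'float' object has no attribute 'round'
```

```bash
sed -i "s/S\[-1\]\['gripper_width'\].round(4)/round(S[-1]['gripper_width'],4)/" h.py
python3 -c "
from h import *
forces(4)"
```

```text
9.95 pos [0.4714 0.0914 0.1357] hd 178.03 F [ 0.12  0.02 -0.74] T [ 0.07  -0.131  0.003] w 0.0136 gf 40.0
```

Emit:
jog_arm:
  moves:
    - {"x":0,"y":0,"z":-0.0005,"yaw":0}
    - {"x":-0.003,"y":0,"z":0,"yaw":0}
    - {"x":-0.003,"y":0,"z":0,"yaw":0}
    - {"x":-0.003,"y":0,"z":0,"yaw":0}
    - {"x":-0.003,"y":0,"z":0,"yaw":0}
    - {"x":-0.003,"y":0,"z":0,"yaw":0}
    - {"x":-0.003,"y":0,"z":0,"yaw":0}
    - {"x":-0.003,"y":0,"z":0,"yaw":0}
    - {"x":-0.003,"y":0,"z":0,"yaw":0}
    - {"x":0,"y":0,"z":0,"yaw":0}

```text
time: 10.95
tcp_pos: [0.4958, 0.0905, 0.1363]
tcp_rot: [0.0, 0.017, 1.0, -0.0]
contact_force: [0.7, 0.3, -0.4]
gripper_width: 0.0135
gripper_force: 40.0
```

```bash
python3 -c "
from h import *
forces(3)"
```

```text
11.05 pos [0.4956 0.0906 0.1362] hd 178.03 F [ 0.23  0.24 -0.33] T [ 0.069 -0.156  0.007] w 0.0136 gf 40.0
```

No contact with the electrode, so I'll continue in, tip to about 39 mm behind the axis, and then lower onto the disc.

Emit:
jog_arm:
  moves:
    - {"x":-0.005,"y":0,"z":0,"yaw":0}
    - {"x":-0.005,"y":0,"z":0,"yaw":0}
    - {"x":-0.005,"y":0,"z":0,"yaw":0}
    - {"x":-0.005,"y":0,"z":0,"yaw":0}
    - {"x":-0.005,"y":0,"z":0,"yaw":0}
    - {"x":-0.004,"y":0,"z":0,"yaw":0}
    - {"x":-0.002,"y":0,"z":0,"yaw":0}
    - {"x":0,"y":0,"z":0.0004,"yaw":0}
    - {"x":0,"y":0,"z":0.0004,"yaw":0}
    - {"x":0,"y":0,"z":0,"yaw":0}

```text
time: 12.05
tcp_pos: [0.5262, 0.0895, 0.1353]
tcp_rot: [-0.0, 0.017, 1.0, 0.0]
contact_force: [-0.3, 0.0, -0.2]
gripper_width: 0.0136
gripper_force: 40.0
```

```bash
python3 -c "
from h import *
forces(3)"
```

```text
12.15 pos [0.5262 0.0895 0.1353] hd 178.03 F [ 0.07  0.01 -0.05] T [ 0.053 -0.106 -0.002] w 0.0136 gf 40.0
```

Emit:
jog_arm:
  moves:
    - {"x":0,"y":0,"z":0,"yaw":0}
    - {"x":0,"y":0,"z":0,"yaw":0}
    - {"x":0,"y":0,"z":0,"yaw":0}
    - {"x":0,"y":0,"z":0,"yaw":0}
    - {"x":0,"y":0,"z":-0.01,"yaw":0}
    - {"x":0,"y":0,"z":-0.025,"yaw":0}
    - {"x":0,"y":0,"z":-0.035,"yaw":0}
    - {"x":-0.02,"y":0,"z":-0.02,"yaw":0}
    - {"x":0,"y":0,"z":0,"yaw":0}
    - {"x":0,"y":0,"z":0,"yaw":0}
  gripper: 55

```text
time: 13.15
tcp_pos: [0.5461, 0.0888, 0.2253]
tcp_rot: [-0.0, 0.017, 1.0, 0.0]
contact_force: [0.8, 1.1, -0.6]
gripper_width: 0.0501
gripper_force: 0.0
```

```bash
python3 - <<'E'
from h import *
forces(1)
for n in ['top','scene']:
  c=capture(n);W=cloud(c)
  for th,pl in [('gauge_tip',.046),('knob_grip',.097),('gauge',.044)]:
        for r in landmark_of(n,th)[:1]:
            u,v=r['at'][0]*560,r['at'][1]*420
            print(n,th,round(r['score'],2),round(u),round(v),px2w(c,u,v,plane=pl).round(4))
  k=W[(abs(W[...,0]-.596)<.025)&(abs(W[...,1]-.087)<.025)&(W[...,2]>.098)&(W[...,2]<.115)];print(n,len(k),cv2.minEnclosingCircle((k[:,:2]*1000).astype(np.float32)) if len(k)>3 else '')
cv2.imwrite('pics/s5.png',cv2.resize(c['image'][150:300,230:390,::-1],(640,600),interpolation=2))
E
```

```text
13.15 pos [0.5461 0.0888 0.2253] hd 178.03 F [ 0.76  1.07 -0.62] T [ 0.067 -0.156 -0.054] w 0.0501 gf 0.0
top gauge 0.62 295 243 [0.5221 0.0843 0.044 ]
top 0 
scene gauge_tip 0.64 285 206 [0.6399 0.0756 0.046 ]
scene knob_grip 0.76 295 198 [0.5964 0.0948 0.097 ]
scene gauge 0.61 323 227 [0.5115 0.0978 0.044 ]
scene 90 ((593.600341796875, 86.73451232910156), 17.038755416870117)
```

View pics/s5.png

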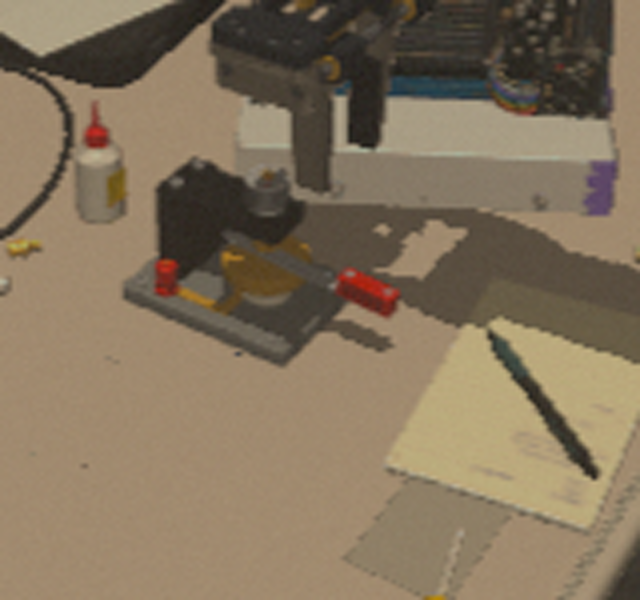

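The crop shows the blade lying level on the disc through the gap, grip at crop (368,290), blade tip emerging at (230,240). The fingers are clear, and the knob is at (267,187). Now onto the knob.

Emit:
jog_arm:
  moves:
    - {"x":-0.025,"y":0,"z":0,"yaw":0}
    - {"x":-0.0245,"y":0,"z":0,"yaw":0}
    - {"x":0,"y":0,"z":0.01,"yaw":0}
    - {"x":0,"y":0,"z":0.013,"yaw":0}
    - {"x":0,"y":0,"z":0.012,"yaw":0}
    - {"x":0,"y":0,"z":0.009,"yaw":0}
    - {"x":0,"y":0,"z":0.003,"yaw":0}
    - {"x":0,"y":0,"z":0,"yaw":0}
    - {"x":0,"y":0,"z":0,"yaw":0}
    - {"x":0,"y":0,"z":0,"yaw":0}

```text
time: 14.55
tcp_pos: [0.5962, 0.0871, 0.1792]
tcp_rot: [0.001, 0.017, 1.0, -0.0]
contact_force: [-0.2, -0.4, 0.2]
gripper_width: 0.0507
gripper_force: 0.0
```

Emit:
jog_arm:
  moves:
    - {"x":0,"y":0,"z":0,"yaw":0}
    - {"x":0,"y":0,"z":0,"yaw":0}
    - {"x":0,"y":0,"z":0,"yaw":0}
    - {"x":0,"y":0,"z":0,"yaw":0}
    - {"x":0,"y":0,"z":0,"yaw":0}
    - {"x":0,"y":0,"z":0,"yaw":0}
    - {"x":0,"y":0,"z":0,"yaw":0}
    - {"x":0,"y":0,"z":0,"yaw":0}
    - {"x":0,"y":0,"z":0,"yaw":0}
    - {"x":0,"y":0,"z":0,"yaw":0}
  gripper: 0
  grip_force: 25

```text
time: 15.55
tcp_pos: [0.596, 0.0865, 0.1787]
tcp_rot: [0.0, 0.017, 1.0, -0.001]
contact_force: [-1.4, -5.5, 2.3]
gripper_width: 0.0291
gripper_force: 25.0
```

```bash
python3 -c "
from h import *
forces(3)"
```

```text
15.65 pos [0.596  0.0865 0.1787] hd 178.03 F [-0.95 -4.84  2.19] T [-0.934  0.035 -0.02 ] w 0.0294 gf 25.0
```

Emit:
jog_arm:
  moves:
    - {"x":0,"y":-0.0006,"z":0,"yaw":5.5}
    - {"x":0,"y":0,"z":0,"yaw":5.5}
    - {"x":0,"y":0,"z":0,"yaw":5.5}
    - {"x":0,"y":0,"z":0,"yaw":5.5}
    - {"x":0,"y":0,"z":0,"yaw":5.5}
    - {"x":0,"y":0,"z":0,"yaw":5.5}
    - {"x":0,"y":0,"z":0,"yaw":5.5}
    - {"x":0,"y":0,"z":0,"yaw":5.5}
    - {"x":0,"y":0,"z":0,"yaw":5.5}
    - {"x":0,"y":0,"z":0,"yaw":5.5}

```text
time: 16.65
tcp_pos: [0.5963, 0.0871, 0.1787]
tcp_rot: [0.0, 0.479, 0.878, 0.001]
contact_force: [1.3, -1.2, 0.3]
gripper_width: 0.0292
gripper_force: 25.0
```

Emit:
jog_arm:
  moves:
    - {"x":0,"y":0,"z":0,"yaw":7}
    - {"x":0,"y":0,"z":0,"yaw":7}
    - {"x":0,"y":0,"z":0,"yaw":7}
    - {"x":0,"y":0,"z":0,"yaw":7}
    - {"x":0,"y":0,"z":0,"yaw":7}
    - {"x":0,"y":0,"z":0,"yaw":7}
    - {"x":0,"y":0,"z":0,"yaw":7}
    - {"x":0,"y":0,"z":0,"yaw":6}
    - {"x":0,"y":0,"z":0,"yaw":0}
    - {"x":0,"y":0,"z":0,"yaw":0}

```text
time: 17.65
tcp_pos: [0.5971, 0.0871, 0.1787]
tcp_rot: [0.001, 0.829, 0.56, 0.002]
contact_force: [5.4, 0.5, -2.0]
gripper_width: 0.0292
gripper_force: 25.0
```

```bash
python3 -c "
from h import *
forces(1);print(get_state()['q'][5])"
```

```text
17.65 pos [0.5971 0.0871 0.1787] hd 68.1 F [ 5.37  0.45 -2.03] T [-0.045 -0.998 -0.026] w 0.0292 gf 25.0
0.3256308959583837
```

```bash
python3 - <<'E'
from h import *
s=get_state();p=s['tcp_pos']
[print(r) for r in plan([.5262,.0895,p[2]],-2,9)]
E
```

```text
{'x': -0.0027, 'y': -0.0074, 'z': -0.0, 'yaw': np.float64(7.79)}
{'x': -0.0037, 'y': -0.007, 'z': -0.0, 'yaw': np.float64(7.79)}
{'x': -0.0046, 'y': -0.0064, 'z': -0.0, 'yaw': np.float64(7.79)}
{'x': -0.0054, 'y': -0.0057, 'z': -0.0, 'yaw': np.float64(7.79)}
{'x': -0.0061, 'y': -0.0049, 'z': -0.0, 'yaw': np.float64(7.79)}
{'x': -0.0067, 'y': -0.0041, 'z': -0.0, 'yaw': np.float64(7.79)}
{'x': -0.0072, 'y': -0.0031, 'z': -0.0, 'yaw': np.float64(7.79)}
{'x': -0.0076, 'y': -0.0021, 'z': -0.0, 'yaw': np.float64(7.79)}
{'x': -0.0078, 'y': -0.0011, 'z': -0.0, 'yaw': np.float64(7.79)}
```

Emit:
jog_arm:
  moves:
    - {"x":0,"y":0,"z":0,"yaw":0}
    - {"x":0,"y":0,"z":0,"yaw":0}
    - {"x":0,"y":0,"z":0,"yaw":0}
    - {"x":0,"y":0,"z":-0.016,"yaw":0}
    - {"x":0,"y":0,"z":-0.016,"yaw":0}
    - {"x":-0.0027,"y":-0.0074,"z":0,"yaw":7.79}
    - {"x":-0.0037,"y":-0.007,"z":0,"yaw":7.79}
    - {"x":-0.0046,"y":-0.0064,"z":0,"yaw":7.79}
    - {"x":-0.0054,"y":-0.0057,"z":0,"yaw":7.79}
    - {"x":-0.0061,"y":-0.0049,"z":0,"yaw":7.79}
  gripper: 50

```text
time: 18.65
tcp_pos: [0.5569, 0.0878, 0.2125]
tcp_rot: [0.0, 0.969, 0.248, 0.001]
contact_force: [-0.5, -0.6, 0.4]
gripper_width: 0.0461
gripper_force: 0.0
```

Emit:
jog_arm:
  moves:
    - {"x":-0.0067,"y":-0.0041,"z":0,"yaw":7.79}
    - {"x":-0.0072,"y":-0.0031,"z":0,"yaw":7.79}
    - {"x":-0.0076,"y":-0.0021,"z":0,"yaw":7.79}
    - {"x":-0.0078,"y":-0.0011,"z":0,"yaw":7.79}
    - {"x":0,"y":0,"z":0.018,"yaw":0}
    - {"x":0,"y":0,"z":0.022,"yaw":0}
    - {"x":0,"y":0,"z":0.02,"yaw":0}
    - {"x":0,"y":0,"z":0.01,"yaw":0}
    - {"x":0,"y":0,"z":0.0045,"yaw":0}
    - {"x":0,"y":0,"z":0,"yaw":0}

```text
time: 19.65
tcp_pos: [0.5254, 0.089, 0.1365]
tcp_rot: [-0.0, 1.0, -0.018, 0.0]
contact_force: [0.6, -0.6, 0.5]
gripper_width: 0.0461
gripper_force: 0.0
```

```bash
python3 -c "
from h import *
forces(3)"
```

```text
19.75 pos [0.5257 0.089  0.1369] hd -2.08 F [ 0.04 -0.13  0.39] T [ 0.036  0.03  -0.021] w 0.046 gf 0.0
```

Emit:
jog_arm:
  moves:
    - {"x":0,"y":0,"z":0.001,"yaw":0}
    - {"x":0,"y":0,"z":0,"yaw":0}
    - {"x":0,"y":0,"z":0,"yaw":0}
    - {"x":0,"y":0,"z":0,"yaw":0}
    - {"x":0,"y":0,"z":0,"yaw":0}
    - {"x":0,"y":0,"z":0,"yaw":0}
    - {"x":0,"y":0,"z":0,"yaw":0}
    - {"x":0,"y":0,"z":0,"yaw":0}
    - {"x":0,"y":0,"z":0,"yaw":0}
    - {"x":0,"y":0,"z":0,"yaw":0}
  gripper: 0
  grip_force: 20

```text
time: 20.75
tcp_pos: [0.5251, 0.089, 0.135]
tcp_rot: [0.0, 1.0, -0.018, 0.0]
contact_force: [0.4, -1.2, 0.2]
gripper_width: 0.0139
gripper_force: 20.0
```

```bash
python3 -c "
from h import *
forces(4)"
```

```text
20.9 pos [0.5251 0.089  0.135 ] hd -2.08 F [ 0.23 -0.47  0.77] T [ 0.076 -0.005  0.015] w 0.0136 gf 20.0
```

Emit:
jog_arm:
  moves:
    - {"x":-0.0003,"y":0,"z":0,"yaw":0}
    - {"x":-0.0003,"y":0,"z":0,"yaw":0}
    - {"x":-0.0003,"y":0,"z":0,"yaw":0}
    - {"x":-0.0003,"y":0,"z":0,"yaw":0}
    - {"x":-0.0003,"y":0,"z":0,"yaw":0}
    - {"x":-0.0003,"y":0,"z":0,"yaw":0}
    - {"x":-0.0003,"y":0,"z":0,"yaw":0}
    - {"x":-0.0003,"y":0,"z":0,"yaw":0}
    - {"x":-0.0003,"y":0,"z":0,"yaw":0}
    - {"x":-0.0003,"y":0,"z":0,"yaw":0}

```text
time: 21.9
tcp_pos: [0.5221, 0.0891, 0.1349]
tcp_rot: [-0.0, 1.0, -0.018, 0.0]
contact_force: [0.5, -0.6, 0.6]
gripper_width: 0.0137
gripper_force: 20.0
```

```bash
python3 -c "
from h import *
forces(4)"
```

```text
22.05 pos [0.522  0.0891 0.1349] hd -2.08 F [1.03 0.04 0.92] T [ 0.049 -0.153  0.011] w 0.0135 gf 20.0
```

The blade still slides freely (pull change under 1 N, i.e. just its weight), so there is no nip yet. I'll turn about 0.6 rad more.

Emit:
jog_arm:
  moves:
    - {"x":0,"y":0,"z":0,"yaw":0}
    - {"x":0,"y":0,"z":0,"yaw":0}
    - {"x":0,"y":0,"z":0,"yaw":0}
    - {"x":0,"y":0,"z":-0.015,"yaw":0}
    - {"x":0,"y":0,"z":-0.03,"yaw":0}
    - {"x":0,"y":0,"z":-0.03,"yaw":0}
    - {"x":0.018,"y":0,"z":0,"yaw":0}
    - {"x":0.02,"y":0,"z":0,"yaw":0}
    - {"x":0.02,"y":0,"z":0,"yaw":0}
    - {"x":0.0172,"y":0.0003,"z":0,"yaw":0}
  gripper: 50

```text
time: 23.05
tcp_pos: [0.5979, 0.0861, 0.2098]
tcp_rot: [-0.0, 1.0, -0.018, -0.0]
contact_force: [1.3, -0.3, -0.2]
gripper_width: 0.0458
gripper_force: 0.0
```

Emit:
jog_arm:
  moves:
    - {"x":0,"y":0,"z":0,"yaw":0}
    - {"x":0,"y":0,"z":0.008,"yaw":0}
    - {"x":0,"y":0,"z":0.01,"yaw":0}
    - {"x":0,"y":0,"z":0.009,"yaw":0}
    - {"x":0,"y":0,"z":0.0045,"yaw":0}
    - {"x":0,"y":0,"z":0,"yaw":0}
    - {"x":0,"y":0,"z":0,"yaw":0}
    - {"x":0,"y":0,"z":0,"yaw":0}
    - {"x":0,"y":0,"z":0,"yaw":0}
    - {"x":0,"y":0,"z":0,"yaw":0}

```text
time: 24.05
tcp_pos: [0.5974, 0.0861, 0.1788]
tcp_rot: [0.0, 1.0, -0.018, 0.0]
contact_force: [0.1, 0.0, 0.2]
gripper_width: 0.046
gripper_force: 0.0
```

Emit:
jog_arm:
  moves:
    - {"x":0,"y":0,"z":0,"yaw":0}
    - {"x":0,"y":0,"z":0,"yaw":0}
    - {"x":0,"y":0,"z":0,"yaw":0}
    - {"x":0,"y":0,"z":0,"yaw":0}
    - {"x":0,"y":0,"z":0,"yaw":7}
    - {"x":0,"y":0,"z":0,"yaw":7}
    - {"x":0,"y":0,"z":0,"yaw":7}
    - {"x":0,"y":0,"z":0,"yaw":7}
    - {"x":0,"y":0,"z":0,"yaw":6}
    - {"x":0,"y":0,"z":0,"yaw":0}
  gripper: 0
  grip_force: 25

```text
time: 25.05
tcp_pos: [0.5972, 0.0861, 0.1785]
tcp_rot: [-0.0, 0.951, -0.31, -0.0]
contact_force: [-0.5, 0.7, 0.7]
gripper_width: 0.0286
gripper_force: 25.0
```

```bash
python3 - <<'E'
from h import *
forces(2);print(get_state()['q'])
s=get_state();p=s['tcp_pos']
[print(r) for r in plan([.522,.0891,p[2]],-2,5)]
E
```

```text
25.1 pos [0.5972 0.0861 0.1785] hd -35.96 F [-0.6   0.36  0.95] T [ 0.132  0.06  -0.022] w 0.0294 gf 25.0
[-5.68469638e-02  3.51238208e-01  1.62304055e+00  8.72586421e-05
  1.16730986e+00  2.14145686e+00]
{'x': -0.0125, 'y': 0.0084, 'z': -0.0, 'yaw': np.float64(-6.79)}
{'x': -0.0134, 'y': 0.0068, 'z': -0.0, 'yaw': np.float64(-6.79)}
{'x': -0.0141, 'y': 0.0052, 'z': -0.0, 'yaw': np.float64(-6.79)}
{'x': -0.0146, 'y': 0.0035, 'z': -0.0, 'yaw': np.float64(-6.79)}
{'x': -0.015, 'y': 0.0017, 'z': -0.0, 'yaw': np.float64(-6.79)}
```

Emit:
jog_arm:
  moves:
    - {"x":0,"y":0,"z":0,"yaw":0}
    - {"x":0,"y":0,"z":0,"yaw":0}
    - {"x":0,"y":0,"z":0,"yaw":0}
    - {"x":0,"y":0,"z":-0.016,"yaw":0}
    - {"x":0,"y":0,"z":-0.016,"yaw":0}
    - {"x":-0.0125,"y":0.0084,"z":0,"yaw":-6.79}
    - {"x":-0.0134,"y":0.0068,"z":0,"yaw":-6.79}
    - {"x":-0.0141,"y":0.0052,"z":0,"yaw":-6.79}
    - {"x":-0.0146,"y":0.0035,"z":0,"yaw":-6.79}
    - {"x":-0.015,"y":0.0017,"z":0,"yaw":-6.79}
  gripper: 50

```text
time: 26.1
tcp_pos: [0.5222, 0.0891, 0.2125]
tcp_rot: [0.0, 1.0, -0.016, 0.001]
contact_force: [-0.2, 0.3, 0.7]
gripper_width: 0.0461
gripper_force: 0.0
```

Emit:
jog_arm:
  moves:
    - {"x":0,"y":0,"z":0.01,"yaw":0}
    - {"x":0,"y":0,"z":0.015,"yaw":0}
    - {"x":0,"y":0,"z":0.018,"yaw":0}
    - {"x":0,"y":0,"z":0.015,"yaw":0}
    - {"x":0,"y":0,"z":0.01,"yaw":0}
    - {"x":0,"y":0,"z":0.0055,"yaw":0}
    - {"x":0,"y":0,"z":0.002,"yaw":0}
    - {"x":0,"y":0,"z":0,"yaw":0}
    - {"x":0,"y":0,"z":0,"yaw":0}
    - {"x":0,"y":0,"z":0,"yaw":0}

```text
time: 27.1
tcp_pos: [0.5225, 0.0891, 0.1356]
tcp_rot: [0.0, 1.0, -0.019, 0.001]
contact_force: [0.6, 0.2, 0.2]
gripper_width: 0.0459
gripper_force: 0.0
```

Emit:
jog_arm:
  moves:
    - {"x":0,"y":0,"z":0,"yaw":0}
    - {"x":0,"y":0,"z":0,"yaw":0}
    - {"x":0,"y":0,"z":0,"yaw":0}
    - {"x":0,"y":0,"z":0,"yaw":0}
    - {"x":0,"y":0,"z":0,"yaw":0}
    - {"x":0,"y":0,"z":0,"yaw":0}
    - {"x":0,"y":0,"z":0,"yaw":0}
    - {"x":0,"y":0,"z":0,"yaw":0}
    - {"x":0,"y":0,"z":0,"yaw":0}
    - {"x":0,"y":0,"z":0,"yaw":0}
  gripper: 0
  grip_force: 20

```text
time: 28.1
tcp_pos: [0.522, 0.0892, 0.1349]
tcp_rot: [-0.0, 1.0, -0.019, 0.0]
contact_force: [-0.1, 0.9, -0.2]
gripper_width: 0.0139
gripper_force: 20.0
```

```bash
python3 -c "
from h import *
forces(5)"
```

```text
28.3 pos [0.522  0.0892 0.1349] hd -2.13 F [-0.16  0.75  0.45] T [0.205 0.011 0.082] w 0.014 gf 20.0
```

Emit:
jog_arm:
  moves:
    - {"x":-0.0003,"y":0,"z":0,"yaw":0}
    - {"x":-0.0003,"y":0,"z":0,"yaw":0}
    - {"x":-0.0003,"y":0,"z":0,"yaw":0}
    - {"x":-0.0003,"y":0,"z":0,"yaw":0}
    - {"x":-0.0003,"y":0,"z":0,"yaw":0}
    - {"x":-0.0003,"y":0,"z":0,"yaw":0}
    - {"x":-0.0003,"y":0,"z":0,"yaw":0}
    - {"x":-0.0003,"y":0,"z":0,"yaw":0}
    - {"x":-0.0003,"y":0,"z":0,"yaw":0}
    - {"x":-0.0003,"y":0,"z":0,"yaw":0}

```text
time: 29.3
tcp_pos: [0.5191, 0.0892, 0.135]
tcp_rot: [0.0, 1.0, -0.019, 0.0]
contact_force: [4.0, -0.2, -1.6]
gripper_width: 0.0139
gripper_force: 20.0
```

```bash
python3 -c "
from h import *
forces(5)"
```

```text
29.5 pos [0.5191 0.0892 0.135 ] hd -2.13 F [ 4.09  0.13 -1.35] T [-0.006 -0.668 -0.015] w 0.0136 gf 20.0
```

The drag is about 4.2 N, in the wanted band, with a slight vertical load of -1.4 N on the tool. I'll feel once more with that load trimmed off.

Emit:
jog_arm:
  moves:
    - {"x":0,"y":0,"z":0.0002,"yaw":0}
    - {"x":-0.0002,"y":0,"z":0,"yaw":0}
    - {"x":-0.0002,"y":0,"z":0,"yaw":0}
    - {"x":-0.0002,"y":0,"z":0,"yaw":0}
    - {"x":-0.0002,"y":0,"z":0,"yaw":0}
    - {"x":-0.0002,"y":0,"z":0,"yaw":0}
    - {"x":-0.0002,"y":0,"z":0,"yaw":0}
    - {"x":-0.0002,"y":0,"z":0,"yaw":0}
    - {"x":-0.0002,"y":0,"z":0,"yaw":0}
    - {"x":-0.0002,"y":0,"z":0,"yaw":0}

```text
time: 30.5
tcp_pos: [0.5174, 0.0893, 0.1349]
tcp_rot: [-0.0, 1.0, -0.019, 0.0]
contact_force: [5.2, -0.3, 0.6]
gripper_width: 0.0138
gripper_force: 20.0
```

```bash
python3 -c "
from h import *
forces(6)"
```

```text
30.75 pos [0.5174 0.0893 0.1349] hd -2.13 F [ 5.   -0.19  0.88] T [-0.023 -0.913 -0.015] w 0.0135 gf 20.0
```

The drag averages about 4.6 N over both feels: acceptable, but at the high side. I'll ease the knob back about 3.5° and feel again.

Emit:
jog_arm:
  moves:
    - {"x":0,"y":0,"z":0,"yaw":0}
    - {"x":0,"y":0,"z":0,"yaw":0}
    - {"x":0,"y":0,"z":0,"yaw":0}
    - {"x":0,"y":0,"z":-0.015,"yaw":0}
    - {"x":0,"y":0,"z":-0.03,"yaw":0}
    - {"x":0,"y":0,"z":-0.03,"yaw":0}
    - {"x":0.018,"y":0,"z":0,"yaw":0}
    - {"x":0.022,"y":0,"z":0,"yaw":0}
    - {"x":0.022,"y":0,"z":0,"yaw":0}
    - {"x":0.018,"y":0,"z":0,"yaw":0}
  gripper: 50

```text
time: 31.75
tcp_pos: [0.5975, 0.0864, 0.2092]
tcp_rot: [-0.0, 1.0, -0.019, -0.001]
contact_force: [0.5, 0.5, 0.4]
gripper_width: 0.046
gripper_force: 0.0
```

Emit:
jog_arm:
  moves:
    - {"x":0,"y":0,"z":0,"yaw":0}
    - {"x":0,"y":0,"z":0.008,"yaw":0}
    - {"x":0,"y":0,"z":0.01,"yaw":0}
    - {"x":0,"y":0,"z":0.009,"yaw":0}
    - {"x":0,"y":0,"z":0.0045,"yaw":0}
    - {"x":0,"y":0,"z":0,"yaw":0}
    - {"x":0,"y":0,"z":0,"yaw":0}
    - {"x":0,"y":0,"z":0,"yaw":0}
    - {"x":0,"y":0,"z":0,"yaw":0}
    - {"x":0,"y":0,"z":0,"yaw":0}

```text
time: 32.75
tcp_pos: [0.5974, 0.0863, 0.1786]
tcp_rot: [0.0, 1.0, -0.019, 0.0]
contact_force: [1.1, -0.9, -0.7]
gripper_width: 0.0462
gripper_force: 0.0
```

Emit:
jog_arm:
  moves:
    - {"x":0,"y":0,"z":0,"yaw":0}
    - {"x":0,"y":0,"z":0,"yaw":0}
    - {"x":0,"y":0,"z":0,"yaw":0}
    - {"x":0,"y":0,"z":0,"yaw":0}
    - {"x":0,"y":0,"z":0,"yaw":0}
    - {"x":0,"y":0,"z":0,"yaw":-1.2}
    - {"x":0,"y":0,"z":0,"yaw":-1.2}
    - {"x":0,"y":0,"z":0,"yaw":-1.1}
    - {"x":0,"y":0,"z":0,"yaw":0}
    - {"x":0,"y":0,"z":0,"yaw":0}
  gripper: 0
  grip_force: 25

```text
time: 33.75
tcp_pos: [0.5972, 0.0863, 0.1782]
tcp_rot: [0.0, 1.0, 0.012, 0.0]
contact_force: [-0.3, -1.0, 1.8]
gripper_width: 0.0296
gripper_force: 25.0
```

```bash
python3 - <<'E'
from h import *
forces(2)
s=get_state();p=s['tcp_pos']
[print(r) for r in plan([.5174,.0893,p[2]],-2.1,5)]
E
```

```text
33.8 pos [0.5972 0.0863 0.1783] hd 1.37 F [-0.1  -0.71  1.58] T [-0.098  0.053  0.053] w 0.0292 gf 25.0
{'x': -0.0159, 'y': -0.001, 'z': -0.0, 'yaw': np.float64(0.69)}
{'x': -0.016, 'y': -0.0008, 'z': -0.0, 'yaw': np.float64(0.69)}
{'x': -0.016, 'y': -0.0006, 'z': -0.0, 'yaw': np.float64(0.69)}
{'x': -0.016, 'y': -0.0004, 'z': -0.0, 'yaw': np.float64(0.69)}
{'x': -0.016, 'y': -0.0002, 'z': -0.0, 'yaw': np.float64(0.69)}
```

Emit:
jog_arm:
  moves:
    - {"x":0,"y":0,"z":0,"yaw":0}
    - {"x":0,"y":0,"z":0,"yaw":0}
    - {"x":0,"y":0,"z":0,"yaw":0}
    - {"x":0,"y":0,"z":-0.016,"yaw":0}
    - {"x":0,"y":0,"z":-0.016,"yaw":0}
    - {"x":-0.016,"y":-0.001,"z":0,"yaw":0.69}
    - {"x":-0.016,"y":-0.0008,"z":0,"yaw":0.69}
    - {"x":-0.016,"y":-0.0006,"z":0,"yaw":0.69}
    - {"x":-0.016,"y":-0.0004,"z":0,"yaw":0.69}
    - {"x":-0.016,"y":-0.0002,"z":0,"yaw":0.69}
  gripper: 50

```text
time: 34.8
tcp_pos: [0.5173, 0.0893, 0.2122]
tcp_rot: [0.0, 1.0, -0.018, 0.001]
contact_force: [-0.0, 0.3, 0.6]
gripper_width: 0.0464
gripper_force: 0.0
```

Emit:
jog_arm:
  moves:
    - {"x":0,"y":0,"z":0.01,"yaw":0}
    - {"x":0,"y":0,"z":0.015,"yaw":0}
    - {"x":0,"y":0,"z":0.018,"yaw":0}
    - {"x":0,"y":0,"z":0.015,"yaw":0}
    - {"x":0,"y":0,"z":0.01,"yaw":0}
    - {"x":0,"y":0,"z":0.0055,"yaw":0}
    - {"x":0,"y":0,"z":0.0017,"yaw":0}
    - {"x":0,"y":0,"z":0,"yaw":0}
    - {"x":0,"y":0,"z":0,"yaw":0}
    - {"x":0,"y":0,"z":0,"yaw":0}

```text
time: 35.8
tcp_pos: [0.5176, 0.0893, 0.1357]
tcp_rot: [0.0, 1.0, -0.018, 0.001]
contact_force: [-0.2, 0.8, -0.1]
gripper_width: 0.046
gripper_force: 0.0
```

Emit:
jog_arm:
  moves:
    - {"x":0,"y":0,"z":0,"yaw":0}
    - {"x":0,"y":0,"z":0,"yaw":0}
    - {"x":0,"y":0,"z":0,"yaw":0}
    - {"x":0,"y":0,"z":0,"yaw":0}
    - {"x":0,"y":0,"z":0,"yaw":0}
    - {"x":0,"y":0,"z":0,"yaw":0}
    - {"x":0,"y":0,"z":0,"yaw":0}
    - {"x":0,"y":0,"z":0,"yaw":0}
    - {"x":0,"y":0,"z":0,"yaw":0}
    - {"x":0,"y":0,"z":0,"yaw":0}
  gripper: 0
  grip_force: 20

```text
time: 36.8
tcp_pos: [0.5172, 0.0893, 0.135]
tcp_rot: [0.0, 1.0, -0.018, 0.0]
contact_force: [0.4, -0.1, -0.4]
gripper_width: 0.0135
gripper_force: 20.0
```

```bash
python3 -c "
from h import *
forces(5)"
```

```text
37.0 pos [0.5172 0.0893 0.135 ] hd -2.08 F [-0.16  0.3   0.28] T [0.005 0.052 0.004] w 0.0136 gf 20.0
```

Emit:
jog_arm:
  moves:
    - {"x":-0.0003,"y":0,"z":0,"yaw":0}
    - {"x":-0.0003,"y":0,"z":0,"yaw":0}
    - {"x":-0.0003,"y":0,"z":0,"yaw":0}
    - {"x":-0.0003,"y":0,"z":0,"yaw":0}
    - {"x":-0.0003,"y":0,"z":0,"yaw":0}
    - {"x":-0.0003,"y":0,"z":0,"yaw":0}
    - {"x":-0.0003,"y":0,"z":0,"yaw":0}
    - {"x":-0.0003,"y":0,"z":0,"yaw":0}
    - {"x":-0.0003,"y":0,"z":0,"yaw":0}
    - {"x":-0.0003,"y":0,"z":0,"yaw":0}

```text
time: 38.0
tcp_pos: [0.5142, 0.0894, 0.1351]
tcp_rot: [0.0, 1.0, -0.018, 0.0]
contact_force: [3.9, 0.2, -0.8]
gripper_width: 0.0139
gripper_force: 20.0
```

```bash
python3 -c "
from h import *
forces(6)"
```

```text
38.25 pos [0.5142 0.0894 0.1351] hd -2.08 F [ 3.25 -0.05 -0.67] T [ 0.031 -0.485 -0.011] w 0.0138 gf 20.0
```

The drag is now about 3.6 N (nip about 3 N), which is on target. I'll let go and retreat.

Emit:
jog_arm:
  moves:
    - {"x":0,"y":0,"z":0,"yaw":0}
    - {"x":0,"y":0,"z":0,"yaw":0}
    - {"x":0,"y":0,"z":0,"yaw":0}
    - {"x":0,"y":0,"z":0,"yaw":0}
    - {"x":0,"y":0,"z":-0.01,"yaw":0}
    - {"x":0,"y":0,"z":-0.025,"yaw":0}
    - {"x":0,"y":0,"z":-0.035,"yaw":0}
    - {"x":-0.03,"y":0,"z":-0.04,"yaw":0}
    - {"x":-0.04,"y":0,"z":-0.02,"yaw":0}
    - {"x":-0.03,"y":0,"z":0,"yaw":0}
  gripper: 50

```text
time: 39.25
tcp_pos: [0.4145, 0.0931, 0.2692]
tcp_rot: [0.0, 1.0, -0.018, 0.004]
contact_force: [-0.6, -1.0, 0.5]
gripper_width: 0.0462
gripper_force: 0.0
```

```bash
python3 - <<'E'
from h import *
forces(1)
for n in ['top','scene']:
  c=capture(n)
  for th,pl in [('gauge_tip',.046),('knob_grip',.097),('gauge',.044)]:
        for r in landmark_of(n,th)[:1]:
            u,v=r['at'][0]*560,r['at'][1]*420
            print(n,th,round(r['score'],2),round(u),round(v),px2w(c,u,v,plane=pl).round(4))
cv2.imwrite('pics/s6.png',cv2.resize(c['image'][150:300,230:390,::-1],(640,600),interpolation=2))
E
```

```text
39.25 pos [0.4145 0.0931 0.2692] hd -2.07 F [-0.62 -1.05  0.48] T [ 0.019  0.019 -0.012] w 0.0462 gf 0.0
top gauge_tip 0.57 293 214 [0.5893 0.0901 0.046 ]
top knob_grip 0.62 297 208 [0.5937 0.0854 0.097 ]
top gauge 0.77 293 247 [0.5122 0.0898 0.044 ]
scene gauge_tip 0.74 289 209 [0.6237 0.0807 0.046 ]
scene knob_grip 0.92 296 197 [0.5961 0.0892 0.097 ]
scene gauge 0.73 326 224 [0.5097 0.083  0.044 ]
```

View pics/s6.png

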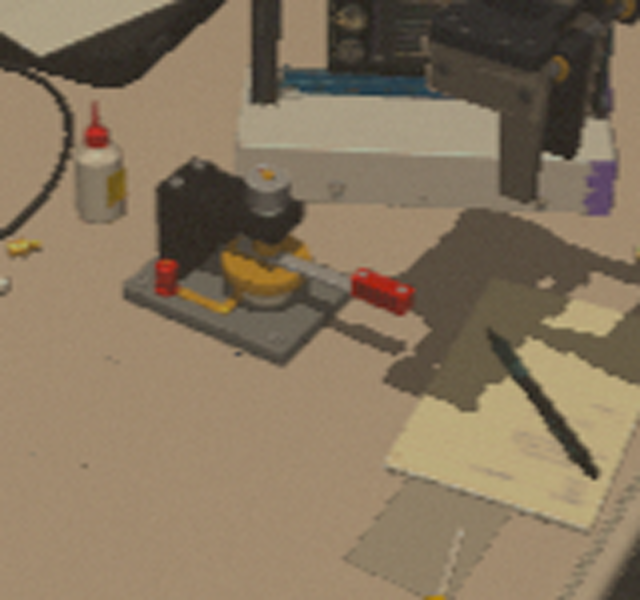

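The crop shows the blade nipped level in the gap, grip at (382,290) about 85 mm in front of the axis, so the tip is about 25 mm behind it. The gripper is clear and the bottle is undisturbed.

```bash
python3 -c "
from station import *
print(hand_in())"
```

```text
the job is handed in; nothing more can be done
None
```

I set the spark gap to the 4 mm blade and handed the job in at about 39 s: the last feel gave a pull of about 3.6 N (nip about 3 N), and the blade is left nipped level in the gap, its tip about 25 mm behind the axis.

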